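# Fit the platform plate on the laboratory shaker

## Task

Fit the loose platform plate onto the small shaker: lay it lightly on the two studs of the drive carriage and slide it along the shaker until its two holes drop over them and it lies flush on the shaker's rails, never pressing it on the studs with more than 30 N. Once it lies flush, push the retaining bolt fully across, over the plate's edge, let go, and leave everything else on the bench where it stands.

Things in the scene. Friction and masses are not known exactly. Their poses are not given: they have to be found in the camera images.
- shaker: Low white shaker base fixed to the bench: 130 mm along its x, 210 mm along its y (y -85 to +125 mm), body top at 24 mm. Origin on the bench, under the midpoint between two aluminium rails that run along x at y = -55 and +55 mm (the plate's seat, tops at 32 mm); z up; x is the stroke direction. At the +y end, y 80 to 120 mm, stands the bolt bed, 34 mm wide, up to 44.5 mm.
- seat (a point): Fixed point midway between the rails, level with their tops, 32 mm above the shaker's origin. Between the rails lies the drive carriage with two upright steel studs 8 mm thick at shaker y = -40 and +40 mm, tips 10 mm above this point, last 3 mm tapered to 4 mm. It is braked and has stopped anywhere on its stroke: both studs at the same shaker x, from -12 to +12 mm, not measured: feel for it.
- plate_grip (a point): Loose aluminium plate 72 (its x) x 130 (its y) x 6 mm, 0.2 to 0.33 kg, alike after half a turn, flat on the bench left or right of the shaker. Through holes 10.5 mm wide at x = 0, y = -40 and +40 mm. In its middle a grip fin 12 (x) x 56 (y) mm, top 38 mm above the underside. Point: fin centre, 22 mm above the underside, z up. Seated: 54 mm above the shaker's origin, axes parallel to the shaker's.
- bolt (a joint): Retaining slide bolt on the shaker: 0 to 0.003 = drawn back, 0.022 m = fully across (end stop). It moves toward the shaker's -y, stays where left and takes about 2 N. Its tongue (22 mm wide, underside 40 mm above the bench) ends at shaker y = 73 mm when at 0, clear of the plate; across, it covers the plate's edge by 14 mm with 2 mm of air above the seated plate.
- bolt_knob (a point): Upright round knob on the bolt, 14 mm thick, from 45 to 75 mm above the bench; this point is on its axis at 62 mm height, at shaker x = 0, y = 95 mm minus the bolt's joint value; it moves with the bolt.
- bowl: upturned white porcelain bowl, 102 mm wide, 54 mm tall; a bystander, to be left alone; origin: centre of its underside
- dish: shallow clear petri dish, 78 mm wide, 15 mm tall; a bystander, to be left alone; origin: centre of its underside
- forceps: steel forceps, 144x18x9 mm; a bystander, to be left alone; origin: centre of its underside
- dropper: small brown dropper bottle, 33 mm wide, 79 mm tall; a bystander, to be left alone; origin: centre of its underside

How it is judged:
On the way, in this order (a step that is already met when the one before it is completed fails the run):
1. the plate lies flush on the rails with the studs in its holes, the bolt still drawn back (x of plate_grip in the frame of shaker between -0.017 and 0.017 m and y of plate_grip in the frame of shaker between -0.004 and 0.004 m and z of plate_grip in the frame of shaker between 0.0515 and 0.056 m and angle between the x axis of plate_grip and the x axis of shaker, either way round below 0.09 rad and angle between plate_grip's own z axis and vertical below 0.04 rad and value of joint bolt below 0.006 m), for 0.2 s.
2. the bolt is pushed fully across over the seated plate (x of plate_grip in the frame of shaker between -0.017 and 0.017 m and y of plate_grip in the frame of shaker between -0.004 and 0.004 m and z of plate_grip in the frame of shaker between 0.0515 and 0.056 m and angle between the x axis of plate_grip and the x axis of shaker, either way round below 0.09 rad and angle between plate_grip's own z axis and vertical below 0.04 rad and value of joint bolt above 0.018 m), for 0.2 s.
At the end, for the whole second after the job is handed in: The plate lies flush on the rails with both studs in its holes (grip point 51.5 to 56 mm above the shaker's origin, within 17 mm of it along x and 4 mm along y, turned under 0.09 rad, tilted under 0.04 rad), and the bolt stands still at over 18 mm of its 22 mm (all of step 2 and velocity of joint bolt below 0.01 m/s); the robot touches nothing.
It fails at once if the plate, not yet down on the rails, is pressed on the shaker (its studs) with more than 30 N (contact force between plate and shaker above 30 N and z of plate_grip in the frame of shaker above 0.056 m).
It fails at once if another thing on the bench is shifted by more than 30 mm (distance of any of bowl, dish, forceps, dropper from where it was at the start of the episode above 0.03 m).
It also fails if it takes over 61 s, if anything falls off the work surface, if the arm or the gripper's body presses on something with over 40 N, if the wrist force passes 120 N, or if a joint passes its speed limit or range.

## Robot

A 6-joint arm with a two-finger parallel gripper is mounted at the origin on a cart in front of the work surface, level with it; the furniture and walls round the work are solid. World frame = base frame: x ahead of the robot, y to its left, z up, the work surface at z = 0. Lengths are in m, angles in rad, forces in N, time in s.
With the tool pointing down it reaches from about 0.425 to 0.95 m from the base axis. Payload 3.5 kg.
Tool frame: the origin (TCP) lies midway between the tips of the shut fingers; the grasp point (between the pads) lies grasp_offset behind it (grasp_offset is the distance from the TCP to the grasp point, in m); z points along the fingers, y is the direction in which the jaws open and shut (so a half turn about z gives the same grasp; the last joint's range is limited). The gripper opens to 85 mm and grips with 20 to 120 N. Pads are 22 mm wide; open, the fingers measure 114 mm over their backs; the gripper's body (76 mm by 85 mm) begins 54 mm behind the grasp point. The pads swing forward as they close: fully open they stand 13 mm farther back than shut.
Start: joints at [1.045, 0.286, 1.577, -0, 1.279, -0.15], TCP at [0.248, 0.628, 0.231] pointing down, gripper open.
Joint ranges: [-2.77, 2.77], [-0.9, 2.22], [0.21, 2.48], [-1.53, 4.67], [0.24, 2.81], [-2.84, 2.84]. Speed limits (rad/s): [2.79, 2.79, 3.14, 3.14, 3.14, 3.14].

## Interface

Orientations are given as a unit quaternion [x, y, z, w].
In Python, from plant import * gives the robot as it stands.
- The arm moves only by the tool jog_arm, never from a script. Its argument "targets" is text: rows parted by semicolons, each of 7 numbers parted by spaces: the shift along the world's x, y, z in mm, then the turn, a rotation vector about the world's x, y, z in degrees, then the gripper's target within -1 to 1 (fully open at 1, half-way at 0, shut at -1). A call has 1 to 10 rows; each row shifts and turns the pose as measured when the row begins; what a row does not reach is not made up. A row lasts 1/12 s, in which the tool goes at most 41.7 mm and 7.16 degrees, less where a joint would pass 70% of its speed; a pose out of reach is approached as far as the arm can. A call with a gripper value outside its range is refused whole. The fingers move at their own pace and stop on an object; "force" is the grip in N (left out, the last holds). Time passes only in rows, so rows that do not move let the fingers close. It gives the time, the measured TCP pose, the force and the opening at its end, in the units of the state.
- get_state(): the state, without advancing time (a new reading comes with each control period).
- read_camera(name): name is "scene" or "side" or "wrist"; returns a dict with "pixels" (400x640x3 uint8, blue, green, red), "mtx" (3x3 intrinsics, pixels), "world_from_camera" (4x4, takes a point from camera to world coordinates). Camera axes: x right, y up, looking along -z (the intrinsics and any distortion apply to the point x, -y, -z); pixel columns grow to the right and rows downward; lengths in m; the calibration is good to about 2 mm. A picture is of the moment at which its call begins. There is no depth.
- sign_off(): hands the job in, once; it reports no verdict.
Trained networks look in a picture, given as the dict that the camera call returned (one of the last four; its "shot" number tells which), for a name from the list of things; names that differ only in an ending like _2 or _b are one class to them, and where a whole thing is asked for, a point or a joint stands for the part that bears it (a point fixed in the world has none). Each returns a list of dicts, best first, with "p" (0 to 1); they miss things now and then, are a little off and sometimes report something else, mostly with a low value. They report only what shows in the picture. A call takes as long as a camera call.
- spot_in(target, picture): "uv" ([column, row] in pixels, amid what is visible of it).
- silhouettes(target, picture): "mask" (400x640 bool, what is visible of it) and "uv" ([column, row] in pixels, amid what is visible of it).
- mark_of(target, picture): "uv" ([column, row] in pixels: a listed point, or the origin of a listed thing).
The state is a dict: "time": time; "qpos": joint angles; "dq": joint speeds; "joint_efforts": joint torques, N m; "eef_pos": TCP position; "tcp_rot": TCP orientation; "contact_force": force on the tool from outside, world axes, zero at the start; "wrist_torque": the same for the moment, N m; "opening": opening from 0.0 (shut) to 1.0 (fully open).
Only numpy, scipy, OpenCV 4.12 (cv2) and the standard library are available. Lean on these libraries where they do the work, as an engineer would, in place of code of your own. Each camera call takes 0.05 s, during which the arm holds its last target.

## Working session

There is one attempt and no reset: what is moved stays moved. The work goes in short steps, Python scripts to look and compute and a tool call to move; the robot and the scene stay as the last step left them, time stands still between calls to the robot, and variables do not carry over. Pictures are saved under pics/ and viewed, and the job is handed in when it is done.

Besides the shell and the picture viewer there is one more tool, called as name(argument=value, ...) on one line, values as JSON. jog_arm: Moves the arm, as the interface text tells. Its arguments: {"type":"object","properties":{"targets":{"type":"string"},"force":{"type":"number"}},"required":["targets"]}

```bash
ls; mkdir -p pics; python3 - <<'E'
from plant import *
import cv2
s=get_state();print(s)
for n in ["scene","side","wrist"]:
    p=read_camera(n);cv2.imwrite(f"pics/{n}0.png",p["pixels"]);print(n,p["mtx"].tolist(),p["world_from_camera"].round(4).tolist(),p.keys())
    for t in ["shaker","plate_grip","bolt_knob","seat","bowl","dish","forceps","dropper"]:
        try: print(t,[(m["uv"],round(m["p"],2)) for m in mark_of(t,p)][:2])
        except Exception as e: print(t,e)
E
```

```text
pics
{'time': 0.0, 'qpos': array([ 1.04502647e+00,  2.87205065e-01,  1.57822807e+00, -1.51037828e-05,
        1.27861485e+00, -1.49984317e-01]), 'dq': array([-0.00073198,  0.00076753,  0.00023107, -0.00016024,  0.00037544,
       -0.00066613]), 'joint_efforts': array([ 7.43411620e-04, -4.05990100e+01, -2.92622155e+01, -6.05983359e-05,
        5.95812657e-03, -3.00213166e-06]), 'eef_pos': array([0.24734636, 0.62731375, 0.22989328]), 'tcp_rot': array([ 1.86786881e-01,  9.82399692e-01, -1.16064702e-03, -4.00131086e-04]), 'contact_force': array([-0.41274479, -0.79405794, -0.73741942]), 'wrist_torque': array([0.03329022, 0.0464992 , 0.02162732]), 'opening': 1.000632058447303}
scene [[386.5959896189978, 0.0, 323.019592590164], [0.0, 386.5959896189978, 201.14770865866302], [0.0, 0.0, 1.0]] [[0.5895, 0.5008, -0.6338, -0.0413], [-0.8077, 0.3749, -0.455, -0.4267], [0.0098, 0.7802, 0.6255, 0.6385], [0.0, 0.0, 0.0, 1.0]] dict_keys(['pixels', 'mtx', 'world_from_camera', 'shot'])
shaker [([330.4, 229.6], 0.68)]
plate_grip [([206.1, 177.7], 0.68)]
bolt_knob [([307.0, 191.5], 0.47)]
seat [([334.8, 2
[... 573 characters left out ...]
, 0.73)]
bolt_knob [([322.6, 205.2], 0.56), ([337.7, 270.1], 0.47)]
seat [([334.0, 204.3], 0.9), ([382.7, 238.3], 0.39)]
bowl [([353.4, 184.3], 0.94), ([380.7, 237.4], 0.7)]
dish [([381.7, 207.3], 0.85)]
forceps [([380.5, 236.8], 0.61)]
dropper [([248.7, 213.9], 0.71), ([324.5, 205.6], 0.61)]
wrist [[276.70142535729764, 0.0, 321.7829427189635], [0.0, 276.70142535729764, 196.67982072660735], [0.0, 0.0, 1.0]] [[0.3674, -0.8808, -0.2988, 0.1702], [0.9301, 0.3479, 0.1182, 0.6577], [-0.0002, -0.3213, 0.947, 0.3729], [0.0, 0.0, 0.0, 1.0]] dict_keys(['pixels', 'mtx', 'world_from_camera', 'shot'])
shaker []
plate_grip []
bolt_knob []
seat []
bowl []
dish []
forceps [([62.0, 340.4], 0.74)]
dropper []
```

View pics/scene0.png

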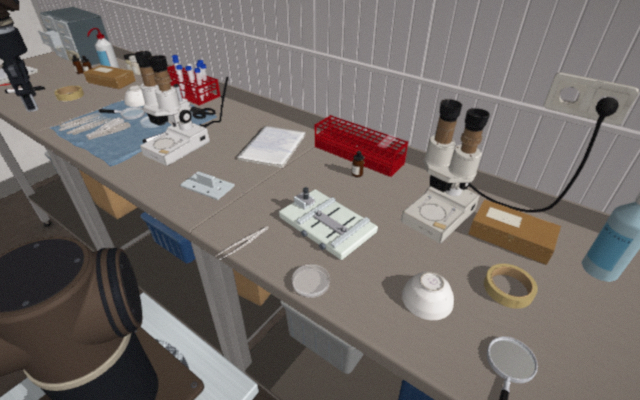

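View pics/side0.png

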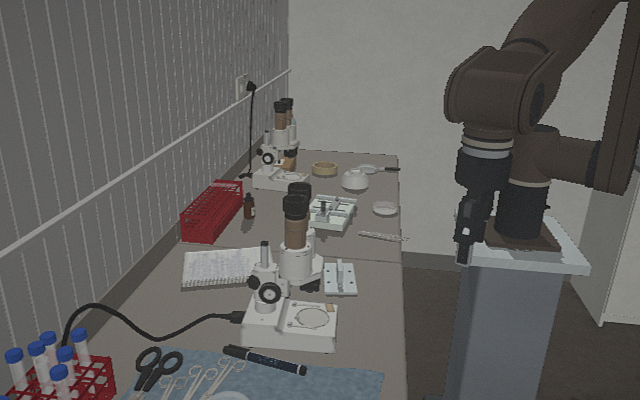

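View pics/wrist0.png

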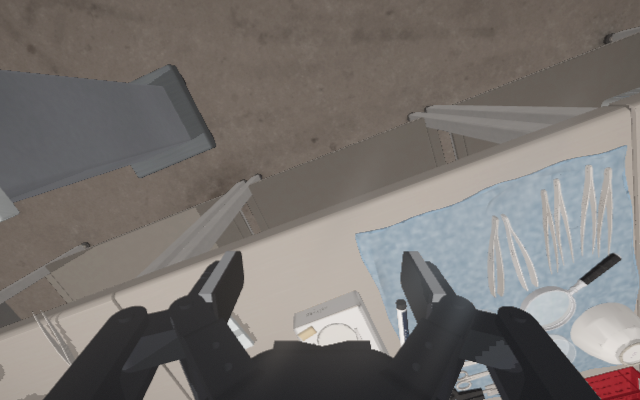

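```bash
cat > h.py <<'E'
from plant import *
import cv2, numpy as np
from scipy.spatial.transform import Rotation as R
def ray(p,uv):
    K=p["mtx"];T=p["world_from_camera"]
    x=(uv[0]-K[0,2])/K[0,0];y=(uv[1]-K[1,2])/K[1,1]
    d=T[:3,:3]@np.array([x,-y,-1]);return T[:3,3],d
def onz(p,uv,z):
    o,d=ray(p,uv);return o+d*(z-o[2])/d[2]
def proj(p,X):
    T=np.linalg.inv(p["world_from_camera"]);c=T[:3,:3]@np.asarray(X,float)+T[:3,3]
    K=p["mtx"];return np.array([K[0,0]*c[0]/-c[2]+K[0,2],K[1,1]*-c[1]/-c[2]+K[1,2]])
def tri(prs):
    A=np.zeros((3,3));b=np.zeros(3)
    for p,uv in prs:
        o,d=ray(p,uv);d=d/np.linalg.norm(d);M=np.eye(3)-np.outer(d,d);A+=M;b+=M@o
    return np.linalg.solve(A,b)
E
python3 - <<'E'
from h import *
a=read_camera("scene");b=read_camera("side")
H={"shaker":0,"plate_grip":.022,"bolt_knob":.062,"seat":.032,"bowl":0,"dish":0,"forceps":0,"dropper":0}
for t,z in H.items():
    for p,n in((a,"scene"),(b,"side")):
        for m in mark_of(t,p)[:2]:print(t,n,onz(p,m["uv"],z).round(3),round(m["p"],2))
for n,p in(("scene",a),("side",b)):
    im=p["pixels"];(x0,y0,x1,y1)=(160,150,400,300) if n=="scene" else (230,180,410,310)
    cv2.imwrite(f"pics/{n}z.png",cv2.resize(im[y0:y1,x0:x1],None,fx=3.3,fy=3.3,interpolation=2))
    for t in("plate_grip","shaker"):
        for m in silhouettes(t,p)[:1]:
            c=max(cv2.findContours(m["mask"].astype(np.uint8),0,1)[0],key=cv2.contourArea)[:,0]
            g=np.array([onz(p,q,.006 if t!="shaker" else .024)[:2] for q in c],np.float32)
            r=cv2.minAreaRect(g);print(n,t,round(m["p"],2),np.round(cv2.boxPoints(r),3).tolist(),r[1])
E
```

```text
shaker scene [ 0.533 -0.047  0.   ] 0.56
shaker side [ 0.529 -0.034  0.   ] 0.89
plate_grip scene [0.466 0.322 0.022] 0.78
plate_grip side [0.465 0.331 0.022] 0.64
bolt_knob scene [0.546 0.047 0.062] 0.69
bolt_knob scene [ 0.511 -0.06   0.062] 0.38
bolt_knob side [0.542 0.032 0.062] 0.44
seat side [ 0.526 -0.041  0.032] 0.85
bowl scene [ 0.483 -0.311  0.   ] 0.61
bowl side [ 0.482 -0.315  0.   ] 0.71
dish scene [ 0.382 -0.093  0.   ] 0.82
dish side [ 0.366 -0.118  0.   ] 0.81
forceps scene [0.368 0.084 0.   ] 0.51
forceps side [0.366 0.097 0.   ] 0.44
dropper scene [0.769 0.037 0.   ] 0.78
dropper side [0.764 0.031 0.   ] 0.66
scene plate_grip 0.71 [[0.4180000126361847, 0.39399999380111694], [0.4359999895095825, 0.25600001215934753], [0.5149999856948853, 0.2669999897480011], [0.4970000088214874, 0.40400001406669617]] (0.07940790057182312, 0.13866907358169556)
scene shaker 0.67 [[0.43700000643730164, -0.13099999725818634], [0.5899999737739563, -0.14900000393390656], [0.6190000176429749, 0.09300000220537186], [0.46700000762939453, 0.11100000143051147]] (0.24386678636074066, 0.15345530211925507)
side plate_grip 0.57 [[0.4189999997615814, 0.41200000047683716], [0.4399999976158142, 0.24699999392032623], [0.5120000243186951, 0.25699999928474426], [0.492000013589859, 0.42100000381469727]] (0.07300031930208206, 0.1654326319694519)
side shaker 0.75 [[0.44600000977516174, -0.11900000274181366], [0.5849999785423279, -0.13099999725818634], [0.6060000061988831, 0.12099999934434891], [0.4659999907016754, 0.13199999928474426]] (0.2522934377193451, 0.1400757133960724)
```

View pics/scenez.png

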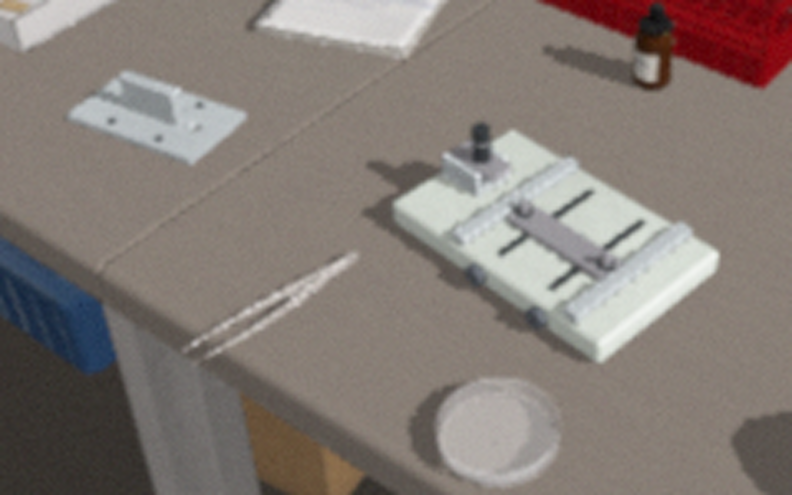

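View pics/sidez.png

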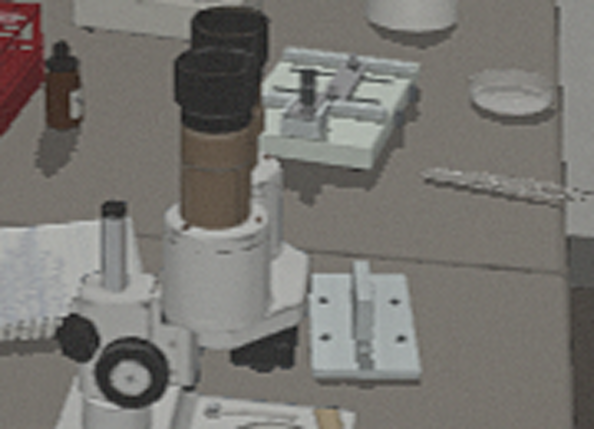

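```bash
python3 - <<'E'
from h import *
a=read_camera("scene");b=read_camera("side")
for uv in((144,155),(160,162),(208,142),(172,122)):print("base",onz(a,uv,0.03 if uv[1]<160 else 0).round(3))
for uv in((243,343),(336,347),(340,305),(250,300)):print("sidebase",onz(b,uv,0.0).round(3))
print("head front", tri([(a,(160,62)),(b,(297,190))]).round(3), tri([(a,(160,80)),(b,(297,250))]).round(3))
E
python3 - <<'E'
import cv2
im=cv2.imread('pics/scene0.png');cv2.imwrite('pics/ms.png',cv2.resize(im[30:210,100:280],None,fx=3.3,fy=3.3,interpolation=2))
E
```

```text
base [0.435 0.564 0.03 ]
base [0.464 0.54  0.   ]
base [0.598 0.473 0.03 ]
base [0.615 0.671 0.03 ]
sidebase [0.622 0.597 0.   ]
sidebase [0.449 0.579 0.   ]
sidebase [0.455 0.441 0.   ]
sidebase [0.647 0.456 0.   ]
head front [0.536 0.521 0.284] [0.538 0.576 0.206]
```

View pics/ms.png

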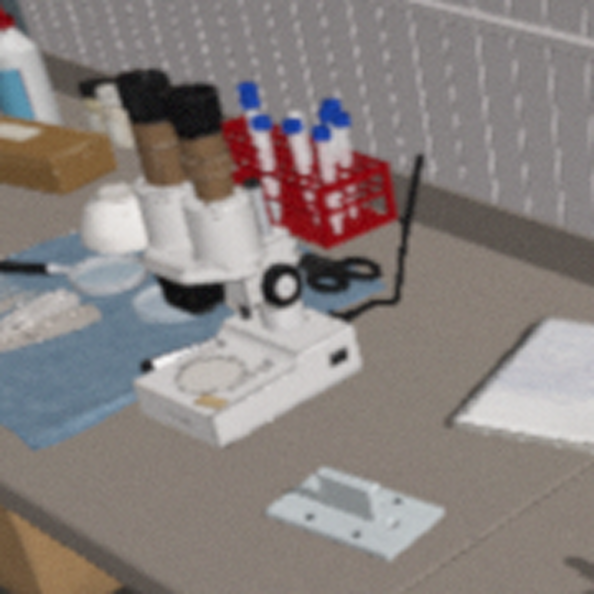

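jog_arm(targets="8 -40 0 0 0 -6.2 1; 8 -40 0 0 0 -6.2 1; 8 -40 0 0 0 -6.2 1; 8 -40 0 0 0 -6.2 1; 8 -40 0 0 0 -6.2 1; 8 -40 0 0 0 -6.2 1; 8 -40 0 0 0 -6.2 1; 40 -7 0 0 0 -6.2 1; 40 -7 0 0 0 -6.2 1; 40 -7 0 0 0 -6.2 1")

```text
time: 3.38
eef_pos: [0.4142, 0.315, 0.225]
tcp_rot: [0.681, 0.733, -0.002, -0.002]
contact_force: [0.6, 1.1, 0.2]
opening: 0.999
```

```bash
python3 - <<'E'
from h import *
p=read_camera("wrist");cv2.imwrite("pics/w1.png",p["pixels"]);s=get_state();print(s["eef_pos"],R.from_quat(s["tcp_rot"]).as_matrix().round(3),s["qpos"])
for m in mark_of("plate_grip",p)[:2]:print(m["uv"],onz(p,m["uv"],.022),m["p"])
E
```

```text
[0.42146842 0.31360895 0.22557439] [[-0.065  0.998  0.001]
 [ 0.998  0.065 -0.002]
 [-0.002  0.001 -1.   ]] [ 0.44735013 -0.04108718  1.94758971 -0.00199362  1.23470638  0.38254151]
[366.7, 159.4] [0.46753762 0.33366305 0.022     ] 0.92
```

View pics/w1.png

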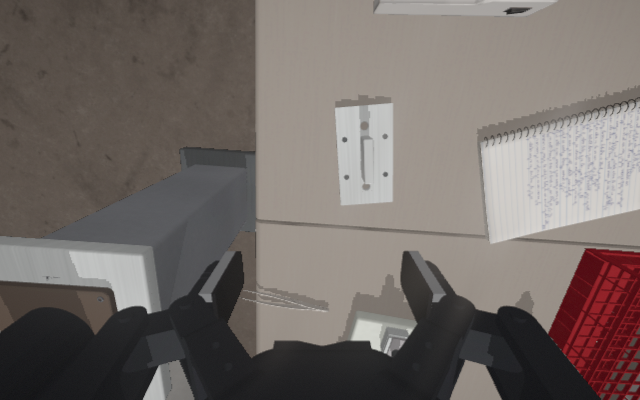

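```bash
python3 - <<'E'
import cv2
im=cv2.imread('pics/w1.png');cv2.imwrite('pics/w1z.png',cv2.resize(im[90:215,310:420],None,fx=4.8,fy=4.8,interpolation=2))
E
```

```text
(no output)
```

View pics/w1z.png

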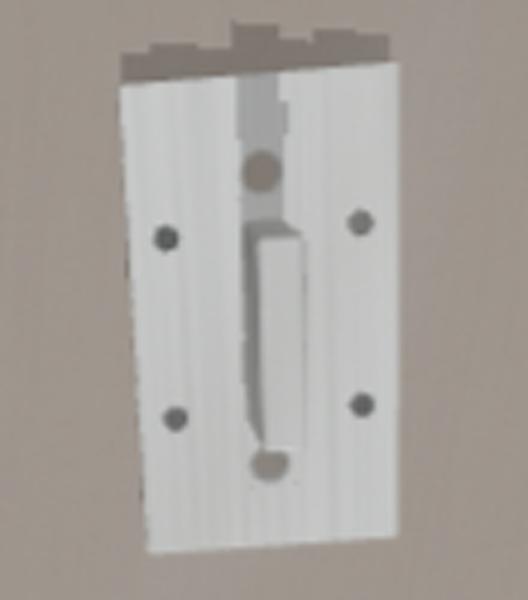

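```bash
python3 - <<'E'
from h import *
p=read_camera("wrist");cv2.imwrite("pics/w2.png",p["pixels"]);s=get_state();print(s["eef_pos"],s["time"])
m=silhouettes("plate_grip",p)[0]["mask"].astype(np.uint8)
c=max(cv2.findContours(m,0,1)[0],key=cv2.contourArea)[:,0]
for z in(.006,):
    g=np.array([onz(p,q,z)[:2] for q in c],np.float32);r=cv2.minAreaRect(g);print(np.array(r[0]),r[1:],cv2.boxPoints(r).round(4).tolist())
print(c.min(0),c.max(0))
cv2.imwrite('pics/w2z.png',cv2.resize(p["pixels"][90:215,310:420],None,fx=4.8,fy=4.8,interpolation=2))
np.savez("w2.npz",**{k:p[k] for k in("mtx","world_from_camera")})
E
```

```text
[0.4162202  0.31547517 0.22508993] 3.5333
[0.46676004 0.33399042] ((0.07164958864450455, 0.1296696811914444), 8.523453712463379) [[0.42170000076293945, 0.3928000032901764], [0.4408999979496002, 0.26460000872612], [0.5117999911308289, 0.2752000093460083], [0.4925999939441681, 0.4034000039100647]]
[331 102] [388 204]
```

View pics/w2z.png

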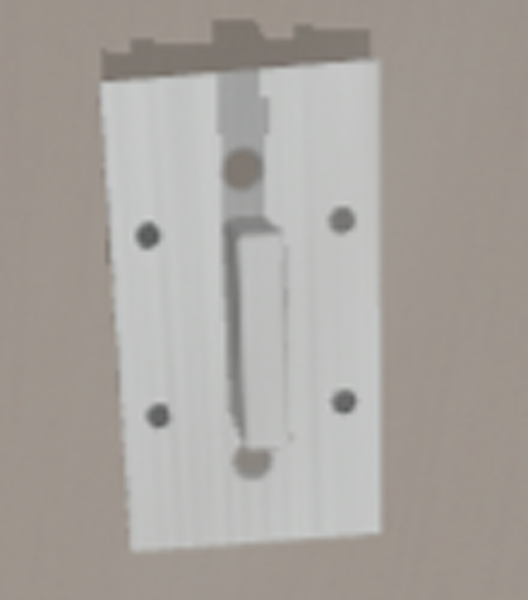

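jog_arm(targets="10 -40 2 0 0 -1.5 1; 10 -40 2 0 0 -1.5 1; 10 -40 2 0 0 -1.5 1; 10 -40 2 0 0 -1.5 1; 10 -40 2 0 0 -1.5 1; 10 -40 2 0 0 -1.5 1; 10 -40 2 0 0 -1.5 1; 10 -40 2 0 0 -1.5 1; 10 -40 2 0 0 -1.5 1; 0 -20 0 0 0 0 1")

```text
time: 4.42
eef_pos: [0.4957, -0.0644, 0.2448]
tcp_rot: [0.752, 0.659, -0.0, -0.003]
contact_force: [0.3, 0.8, 0.4]
opening: 0.997
```

```bash
python3 - <<'E'
from h import *
import plant
print(getattr(plant,"grasp_offset",None))
read_camera("side");p=read_camera("wrist");cv2.imwrite("pics/w3.png",p["pixels"]);s=get_state();print(s["eef_pos"],s["time"])
np.savez("w3.npz",**{k:p[k] for k in("mtx","world_from_camera")})
for t,z in(("shaker",0),("seat",.032),("bolt_knob",.062)):
    for m in mark_of(t,p)[:2]:print(t,m["uv"],onz(p,m["uv"],z).round(4),m["p"])
cv2.imwrite('pics/w3z.png',cv2.resize(p["pixels"][40:260,240:480],None,fx=3,fy=2.7,interpolation=2))
E
```

```text
0.0187
[ 0.49482645 -0.06347726  0.24417362] 4.5167
shaker [349.9, 146.6] [ 0.5353 -0.0463  0.    ] 0.63
shaker [335.1, 309.0] [ 0.4828 -0.3176  0.    ] 0.42
seat [346.3, 151.5] [ 0.5277 -0.0468  0.032 ] 0.76
bolt_knob [353.5, 64.7] [0.543  0.0494 0.062 ] 0.78
```

View pics/w3.png

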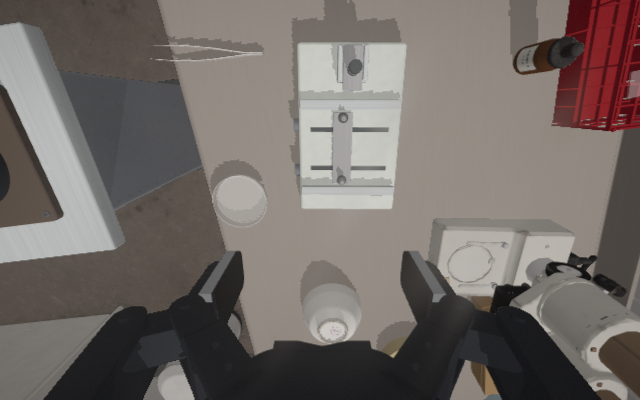

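```bash
python3 - <<'E'
import cv2
im=cv2.imread('pics/w3.png')
cv2.imwrite('pics/w3a.png',cv2.resize(im[35:125,290:420],None,fx=6,fy=6,interpolation=2))
cv2.imwrite('pics/w3b.png',cv2.resize(im[125:215,290:420],None,fx=6,fy=6,interpolation=2))
E
```

```text
(no output)
```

View pics/w3a.png

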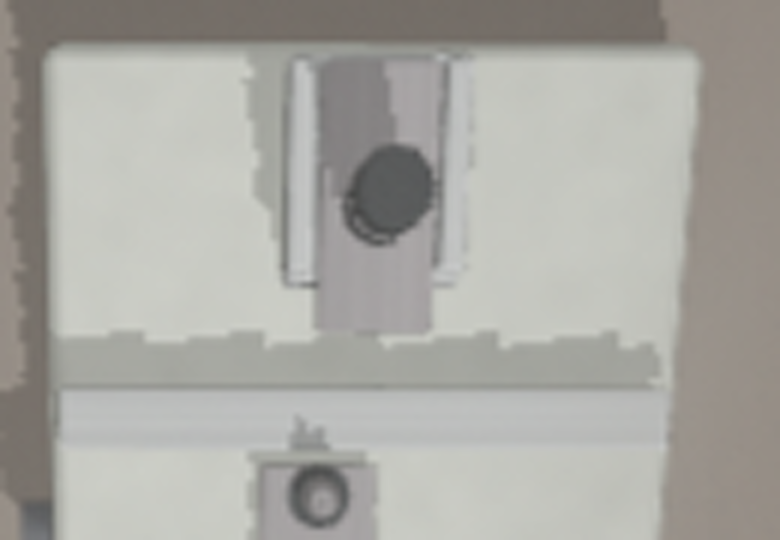

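View pics/w3b.png

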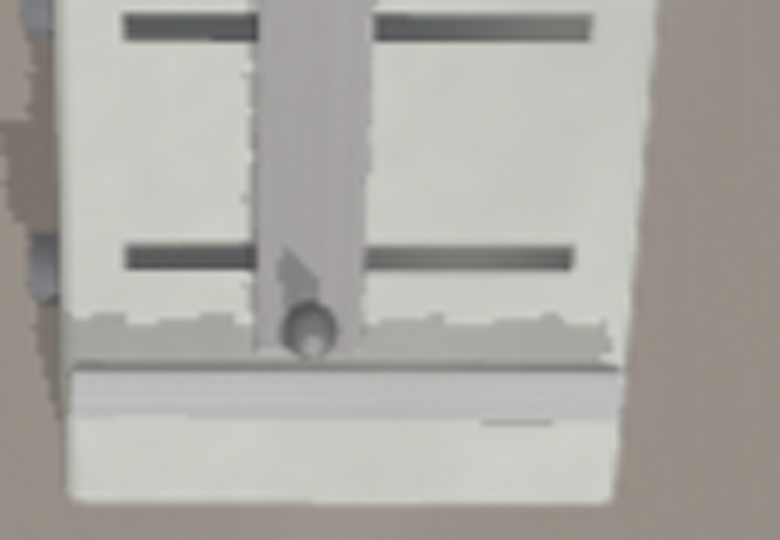

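```bash
python3 - <<'E'
from h import *
from scipy.optimize import least_squares
p=dict(np.load("w3.npz"))
f=lambda x,y,b:(290+x/6,(35 if b==0 else 125)+y/6)
obs=[((-65,125,24),f(46,48,0)),((65,125,24),f(700,50,0)),((-65,-85,24),f(68,502,1)),((65,-85,24),f(614,504,1)),
((0,95,75),f(397,187,0))]
studs=[((0,40,42),f(322,499,0)),((0,-40,42),f(312,342,1))]
def X(q,P,sx=0):
    c,s=np.cos(q[2]),np.sin(q[2]);x=(P[0]+sx)/1e3;y=P[1]/1e3
    return [q[0]+c*x-s*y,q[1]+s*x+c*y,P[2]/1e3]
def res(q):
    r=[proj(p,X(q,P))-uv for P,uv in obs]+[proj(p,X(q,P,q[3]))-uv for P,uv in studs]
    return np.ravel(r)
s=least_squares(res,[.53,-.045,-.1,0],x_scale=[.01,.01,.01,1]);print(s.x,np.rad2deg(s.x[2]));print(s.fun.reshape(-1,2).round(2))
for P,uv in obs+studs: print(P,onz(p,uv,P[2]/1e3).round(4))
E
```

```text
[ 0.53146918 -0.0465318  -0.1339571  -8.873386  ] -7.675176608397352
[[-1.33 -0.9 ]
 [ 1.63 -1.13]
 [-0.89  1.63]
 [ 0.68  1.68]
 [-0.12 -1.36]
 [ 0.01  0.71]
 [-0.02  1.14]]
(-65, 125, 24) [0.4851 0.0849 0.024 ]
(65, 125, 24) [0.6107 0.0677 0.024 ]
(-65, -85, 24) [ 0.4573 -0.1198  0.024 ]
(65, -85, 24) [ 0.5837 -0.1368  0.024 ]
(0, 95, 75) [0.5442 0.0463 0.075 ]
(0, 40, 42) [ 0.5281 -0.0049  0.042 ]
(0, -40, 42) [ 0.5175 -0.0835  0.042 ]
```

jog_arm(targets="-3 40 0 0 0 1.9 0.2; -3 40 0 0 0 1.9 0.2; -3 40 0 0 0 1.9 0.2; -3 40 0 0 0 1.9 0.2; -3 40 0 0 0 1.9 0.2; -3 40 0 0 0 1.9 0.2; -3 40 -10 0 0 1.9 0.2; -3 40 -30 0 0 1.9 0.2; -3 40 -20 0 0 1.9 0.2; 0 20 -20 0 0 1 0.2")

```text
time: 5.5
eef_pos: [0.4576, 0.3268, 0.1781]
tcp_rot: [0.623, 0.782, 0.007, -0.001]
contact_force: [1.0, -1.0, 1.0]
opening: 0.601
```

```bash
cat >> h.py <<'E'
def st(x,y,yaw):
    s=get_state();M=R.from_quat(s["tcp_rot"]).as_matrix();e=s["eef_pos"]
    ty=np.rad2deg(np.arctan2(M[1,1],M[0,1]))
    # tilt: rotvec taking tool z to -z
    t=np.rad2deg(np.cross(M[:,2],[0,0,-1]))
    print("t",s["time"],"pos",e.round(4),"yaw",ty.round(2),"d_mm",((np.array([x,y])-e[:2])*1e3).round(1),"dyaw",round(yaw-ty,2),"tiltfix",t.round(2),"F",s["contact_force"].round(1),"T",s["wrist_torque"].round(2),"op",round(s["opening"],3))
E
python3 -c "
from h import *
st(.4668,.3340,8.5)"
```

```text
t 5.5 pos [0.4576 0.3268 0.1781] yaw 12.95 d_mm [9.2 7.2] dyaw -4.45 tiltfix [-0.73  0.4   0.  ] F [ 1. -1.  1.] T [-0.02 -0.02  0.04] op 0.601
```

jog_arm(targets="5 4 -30 0 0 -2.5 0.2; 4 3 -35 0 0 -2 0.2; 0 0 -35 -0.7 0.4 0 0.2; 0 0 0 0 0 0 0.2; 0 0 0 0 0 0 0.2")

```text
time: 5.92
eef_pos: [0.4533, 0.3485, 0.0718]
tcp_rot: [0.644, 0.765, -0.002, -0.002]
contact_force: [0.0, 0.4, 1.0]
opening: 0.601
```

```bash
python3 -c "
from h import *
st(.4668,.3340,8.5)
p=read_camera('wrist');cv2.imwrite('pics/w4.png',p['pixels'])"
```

```text
t 5.9167 pos [0.4533 0.3485 0.0718] yaw 9.84 d_mm [ 13.5 -14.5] dyaw -1.34 tiltfix [ 0.   -0.27  0.  ] F [0.  0.4 1. ] T [-0.   -0.04 -0.04] op 0.601
```

View pics/w4.png

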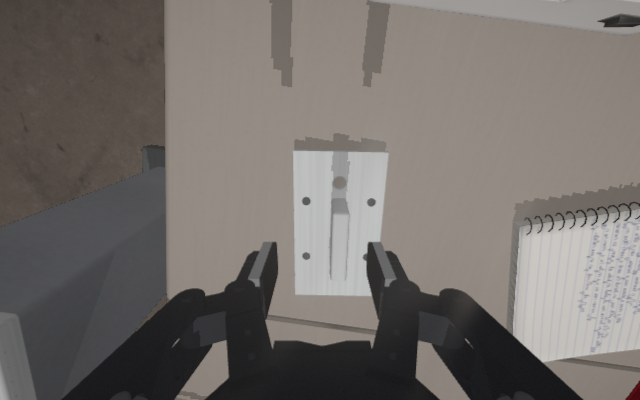

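jog_arm(targets="12 -13 -10 0 0 -1 0.2; 0 0 0 0 0 0 0.2; 0 0 0 0 0 0 0.2")

```text
time: 6.22
eef_pos: [0.4659, 0.338, 0.0682]
tcp_rot: [0.649, 0.761, 0.002, -0.001]
contact_force: [0.2, -0.0, -0.1]
opening: 0.599
```

```bash
python3 -c "
from h import *
st(.4668,.3340,8.5)
p=read_camera('wrist');cv2.imwrite('pics/w5.png',p['pixels'])
r=silhouettes('plate_grip',p)[0];c=max(cv2.findContours(r['mask'].astype(np.uint8),0,1)[0],key=cv2.contourArea)[:,0]
g=np.array([onz(p,q,.006)[:2] for q in c],np.float32);print(cv2.minAreaRect(g))
m=mark_of('plate_grip',p);print([(onz(p,a['uv'],.022).round(4),a['p']) for a in m[:1]])"
```

```text
t 6.2167 pos [0.4659 0.338  0.0682] yaw 9.03 d_mm [ 0.9 -4. ] dyaw -0.53 tiltfix [-0.25  0.11  0.  ] F [ 0.2 -0.  -0.1] T [0.06 0.01 0.02] op 0.599Traceback (most recent call last):
  File "<string>", line 5, in <module>
    r=silhouettes('plate_grip',p)[0];c=max(cv2.findContours(r['mask'].astype(np.uint8),0,1)[0],key=cv2.contourArea)[:,0]
      ~~~~~~~~~~~~~~~~~~~~~~~~~~~^^^
IndexError: list index out of range
```

View pics/w5.png

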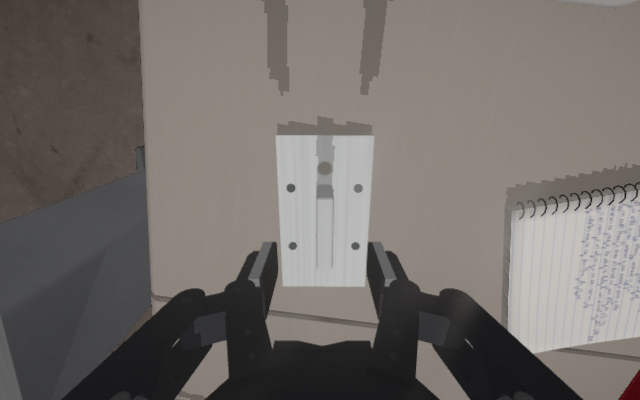

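jog_arm(targets="1 -4 -25 0 0 -0.5 0.2; 0 0 -20 0 0 0 0.2; 0 0 0 0 0 0 0.2; 0 0 0 0 0 0 0.2")

```text
time: 6.65
eef_pos: [0.4708, 0.337, 0.0304]
tcp_rot: [0.652, 0.758, 0.009, 0.002]
contact_force: [0.0, 0.9, -0.3]
opening: 0.595
```

```bash
python3 -c "
from h import *
st(.4668,.3340,8.5)"
```

```text
t 6.65 pos [0.4708 0.337  0.0304] yaw 8.57 d_mm [-4. -3.] dyaw -0.07 tiltfix [-0.63  0.85  0.  ] F [ 0.   0.9 -0.3] T [-0.03 -0.05 -0.01] op 0.595
```

jog_arm(targets="-3 -3 -8 -0.6 0.8 0 0.2; -1 0 -8 0 0 0 0.2; 0 0 0 0 0 0 0.2; 0 0 0 0 0 0 0.2")

```text
time: 6.98
eef_pos: [0.4685, 0.3353, 0.0176]
tcp_rot: [0.652, 0.758, 0.003, 0.001]
contact_force: [0.3, -0.2, -0.1]
opening: 0.601
```

```bash
python3 -c "
from h import *
st(.4668,.3340,8.5)"
```

```text
t 6.9833 pos [0.4685 0.3353 0.0176] yaw 8.62 d_mm [-1.7 -1.3] dyaw -0.12 tiltfix [-0.13  0.3   0.  ] F [ 0.3 -0.2 -0.1] T [-0.01 -0.06  0.02] op 0.601
```

jog_arm(targets="-2 -1 -6 -0.1 0.3 0 0.2; 0 0 0 0 0 0 -1; 0 0 0 0 0 0 -1; 0 0 0 0 0 0 -1; 0 0 0 0 0 0 -1; 0 0 0 0 0 0 -1; 0 0 0 0 0 0 -1; 0 0 0 0 0 0 -1", force=70)

```text
time: 7.65
eef_pos: [0.467, 0.3347, 0.0122]
tcp_rot: [0.652, 0.758, 0.001, -0.0]
contact_force: [0.1, 1.6, -0.5]
opening: 0.126
```

```bash
python3 -c "
from h import *
st(.4668,.3340,8.5)"
```

```text
t 7.65 pos [0.467  0.3347 0.0122] yaw 8.62 d_mm [-0.2 -0.7] dyaw -0.12 tiltfix [-0.08  0.07  0.  ] F [ 0.1  1.6 -0.5] T [0.04 0.02 0.03] op 0.126
```

jog_arm(targets="0 0 10 0 0 0 -1; 0 0 25 0 0 0 -1; 0 0 30 0 0 0 -1; 0 0 30 0 0 0 -1; 0 0 20 0 0 0 -1; 0 0 0 0 0 0 -1; 0 0 0 0 0 0 -1")

```text
time: 8.23
eef_pos: [0.4616, 0.3321, 0.1299]
tcp_rot: [0.652, 0.758, -0.004, -0.002]
contact_force: [0.1, 0.2, -3.3]
opening: 0.122
```

```bash
python3 -c "
from h import *
st(.5228,-.0442,-7.7)
p=read_camera('wrist');cv2.imwrite('pics/w6.png',p['pixels'])"
```

```text
t 8.2333 pos [0.4616 0.3321 0.1299] yaw 8.62 d_mm [  61.2 -376.3] dyaw -16.32 tiltfix [ 0.2  -0.51  0.  ] F [ 0.1  0.2 -3.3] T [0.02 0.   0.02] op 0.122
```

View pics/w6.png

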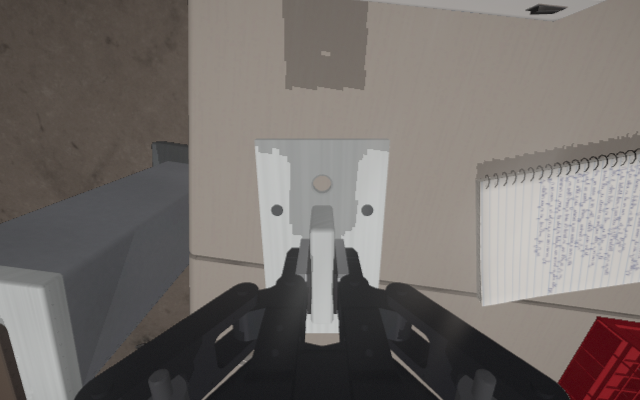

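jog_arm(targets="6 -38 0 0 0 -1.7 -1; 6 -38 0 0 0 -1.7 -1; 6 -38 0 0 0 -1.7 -1; 6 -38 0 0 0 -1.7 -1; 6 -38 0 0 0 -1.7 -1; 6 -38 0 0 0 -1.7 -1; 6 -38 0 0 0 -1.7 -1; 6 -38 0 0 0 -1.7 -1; 6 -30 0 0 0 -1 -1; 0 -5 0 0 0 0 -1")

```text
time: 9.12
eef_pos: [0.5035, -0.0186, 0.1113]
tcp_rot: [0.744, 0.668, -0.013, -0.013]
contact_force: [0.9, -0.4, -2.2]
opening: 0.121
```

```bash
python3 -c "
from h import *
st(.5228,-.0442,-7.7)"
```

```text
t 9.1167 pos [ 0.5035 -0.0186  0.1113] yaw -6.18 d_mm [ 19.3 -25.6] dyaw -1.52 tiltfix [-0.12 -2.08 -0.  ] F [ 0.9 -0.4 -2.2] T [-0.02 -0.02 -0.  ] op 0.121
```

jog_arm(targets="12 -14 0 0 -1 -0.8 -1; 11 -11 0 0 -1 -0.7 -1; 0 0 0 0 0 0 -1; 0 0 0 0 0 0 -1; 0 0 0 0 0 0 -1")

```text
time: 9.53
eef_pos: [0.5222, -0.0446, 0.1031]
tcp_rot: [0.755, 0.656, -0.003, -0.008]
contact_force: [-0.1, 0.6, -1.5]
opening: 0.128
```

```bash
python3 -c "
from h import *
st(.5278,-.0435,-7.7)
p=read_camera('wrist');cv2.imwrite('pics/w7.png',p['pixels']);np.savez('w7.npz',**{k:p[k] for k in('mtx','world_from_camera')})
st(.5278,-.0435,-7.7)
cv2.imwrite('pics/w7z.png',cv2.resize(p['pixels'][60:260,220:430],None,fx=3,fy=3,interpolation=2))"
```

```text
t 9.5333 pos [ 0.5222 -0.0446  0.1031] yaw -8.01 d_mm [5.6 1.1] dyaw 0.31 tiltfix [-0.48 -0.85 -0.  ] F [-0.1  0.6 -1.5] T [ 0.01 -0.01 -0.01] op 0.128
t 9.5833 pos [ 0.5219 -0.0443  0.103 ] yaw -7.99 d_mm [5.9 0.8] dyaw 0.29 tiltfix [-0.49 -0.87 -0.  ] F [-0.7  0.1 -1.8] T [-0.03  0.05 -0.01] op 0.126
```

View pics/w7z.png

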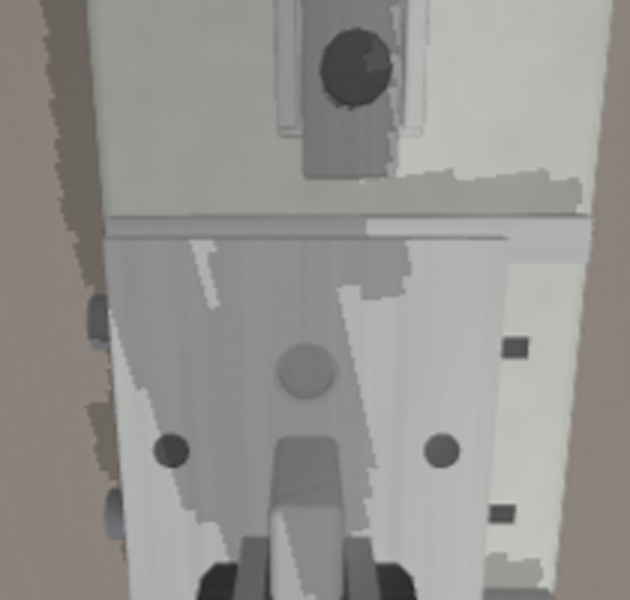

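```bash
python3 -c "
from h import *
p=dict(np.load('w7.npz'))
h=onz(p,(322,183.7),.0968);print(h,h[:2]-.04*np.array([.1336,.991]))
# far plate edge
e=onz(p,(220+305/3,60+238/3),.0968);print(e,e[:2]-.065*np.array([.1336,.991]))
print(onz(p,(220+356/3,60+66/3),.075))"
```

```text
[ 0.52738061 -0.00539472  0.0968    ] [ 0.52203661 -0.04503472]
[0.53060492 0.01874263 0.0968    ] [ 0.52192092 -0.04567237]
[0.54396704 0.04677858 0.075     ]
```

jog_arm(targets="1 1 -12 -0.5 -0.8 0.3 -1; 0 0 -12 0 0 0 -1; 0 0 -8 0 0 0 -1; 0 0 0 0 0 0 -1; 0 0 0 0 0 0 -1; 0 0 0 0 0 0 -1")

```text
time: 10.08
eef_pos: [0.5213, -0.0387, 0.0686]
tcp_rot: [0.751, 0.661, -0.001, -0.002]
contact_force: [-0.6, 0.3, -1.9]
opening: 0.127
```

```bash
python3 -c "
from h import *
st(.5228,-.0435,-7.7)"
```

```text
t 10.0833 pos [ 0.5213 -0.0387  0.0686] yaw -7.32 d_mm [ 1.5 -4.8] dyaw -0.38 tiltfix [-0.08 -0.24 -0.  ] F [-0.6  0.3 -1.9] T [-0.    0.05 -0.02] op 0.127
```

jog_arm(targets="1.5 -4.5 -3 -0.1 -0.2 -0.3 -1; 0 0 -2 0 0 0 -1; 0 0 0 0 0 0 -1; 0 0 0 0 0 0 -1")

```text
time: 10.42
eef_pos: [0.5242, -0.044, 0.0646]
tcp_rot: [0.753, 0.658, 0.0, 0.001]
contact_force: [0.6, -0.2, -2.6]
opening: 0.128
```

```bash
python3 -c "
from h import *
st(.5228,-.0435,-7.7)"
```

```text
t 10.4167 pos [ 0.5242 -0.044   0.0646] yaw -7.65 d_mm [-1.4  0.5] dyaw -0.05 tiltfix [0.07 0.12 0.  ] F [ 0.6 -0.2 -2.6] T [-0.01  0.02 -0.  ] op 0.128
```

jog_arm(targets="-1 0.5 -3 0 0 0 -1; 0 0 -3 0 0 0 -1; 0 0 0 0 0 0 -1; 0 0 0 0 0 0 -1; 0 0 0 0 0 0 -1")

```text
time: 10.83
eef_pos: [0.5234, -0.0439, 0.0585]
tcp_rot: [0.753, 0.658, 0.001, 0.002]
contact_force: [-0.3, -0.5, -2.6]
opening: 0.13
```

```bash
python3 -c "
from h import *
st(.5228,-.0435,-7.7)"
```

```text
t 10.8333 pos [ 0.5234 -0.0439  0.0585] yaw -7.69 d_mm [-0.6  0.4] dyaw -0.01 tiltfix [0.08 0.18 0.  ] F [-0.3 -0.5 -2.6] T [ 0.04 -0.02  0.05] op 0.13
```

jog_arm(targets="-0.5 0.3 -1.5 0 0 0 -1; 0 0 -1 0 0 0 -1; 0 0 -1 0 0 0 -1; 0 0 0 0 0 0 -1; 0 0 0 0 0 0 -1")

```text
time: 11.25
eef_pos: [0.523, -0.0435, 0.0547]
tcp_rot: [0.753, 0.658, 0.001, 0.002]
contact_force: [-0.0, 0.0, -2.4]
opening: 0.125
```

```bash
python3 -c "
from h import *
st(.5228,-.0435,-7.7)"
```

```text
t 11.25 pos [ 0.523  -0.0435  0.0547] yaw -7.68 d_mm [-0.2 -0. ] dyaw -0.02 tiltfix [0.09 0.19 0.  ] F [-0.   0.  -2.4] T [-0.02 -0.03 -0.01] op 0.125
```

jog_arm(targets="0 0 -0.8 0 0 0 -1; 0 0 -0.8 0 0 0 -1; 0 0 -0.5 0 0 0 -1; 0 0 0 0 0 0 -1")

```text
time: 11.58
eef_pos: [0.5231, -0.0435, 0.0525]
tcp_rot: [0.753, 0.658, 0.001, 0.002]
contact_force: [-0.2, 0.5, -0.8]
opening: 0.127
```

```bash
python3 -c "
from h import *
st(.5228,-.0435,-7.7)"
```

```text
t 11.5833 pos [ 0.5231 -0.0435  0.0525] yaw -7.68 d_mm [-0.3 -0. ] dyaw -0.02 tiltfix [0.09 0.2  0.  ] F [-0.2  0.5 -0.8] T [0.03 0.01 0.01] op 0.127
```

jog_arm(targets="0 0 -0.6 0 0 0 -1; 0 0 -0.5 0 0 0 -1; 0 0 0 0 0 0 -1")

```text
time: 11.83
eef_pos: [0.5231, -0.0435, 0.0513]
tcp_rot: [0.753, 0.658, 0.001, 0.002]
contact_force: [0.5, 0.8, -1.4]
opening: 0.125
```

```bash
python3 -c "
from h import *
st(.5228,-.0435,-7.7)"
```

```text
t 11.8333 pos [ 0.5231 -0.0435  0.0513] yaw -7.68 d_mm [-0.3  0. ] dyaw -0.02 tiltfix [0.09 0.21 0.  ] F [ 0.5  0.8 -1.4] T [-0.01  0.01  0.01] op 0.125
```

jog_arm(targets="0 0 -0.7 0 0 0 -1; 0 0 -0.7 0 0 0 -1; 0 0 0 0 0 0 -1")

```text
time: 12.08
eef_pos: [0.5232, -0.0435, 0.0498]
tcp_rot: [0.753, 0.658, 0.001, 0.002]
contact_force: [-0.9, 0.3, -2.2]
opening: 0.129
```

```bash
python3 -c "
from h import *
st(.5228,-.0435,-7.7)"
```

```text
t 12.0833 pos [ 0.5232 -0.0435  0.0498] yaw -7.68 d_mm [-0.4  0. ] dyaw -0.02 tiltfix [0.09 0.21 0.  ] F [-0.9  0.3 -2.2] T [ 0.01  0.02 -0.04] op 0.129
```

jog_arm(targets="0 0 -0.8 0 0 0 -1; 0 0 -0.8 0 0 0 -1; 0 0 -0.8 0 0 0 -1; 0 0 0 0 0 0 -1")

```text
time: 12.42
eef_pos: [0.5231, -0.0435, 0.0471]
tcp_rot: [0.753, 0.658, 0.001, 0.002]
contact_force: [-0.2, 0.5, -2.7]
opening: 0.125
```

```bash
python3 -c "
from h import *
st(.5228,-.0435,-7.7)"
```

```text
t 12.4167 pos [ 0.5231 -0.0435  0.0471] yaw -7.68 d_mm [-0.3  0. ] dyaw -0.02 tiltfix [0.09 0.21 0.  ] F [-0.2  0.5 -2.7] T [-0.03  0.01 -0.01] op 0.125
```

jog_arm(targets="0 0 -0.8 0 0 0 -1; 0 0 -0.8 0 0 0 -1; 0 0 -0.6 0 0 0 -1; 0 0 -0.4 0 0 0 -1; 0 0 0 0 0 0 -1")

```text
time: 12.83
eef_pos: [0.5232, -0.0435, 0.0444]
tcp_rot: [0.753, 0.658, 0.001, 0.002]
contact_force: [-0.1, 0.4, -1.7]
opening: 0.122
```

```bash
python3 -c "
from h import *
st(.5228,-.0435,-7.7)"
```

```text
t 12.8333 pos [ 0.5232 -0.0435  0.0444] yaw -7.68 d_mm [-0.4  0. ] dyaw -0.02 tiltfix [0.09 0.21 0.  ] F [-0.1  0.4 -1.7] T [0.05 0.11 0.01] op 0.122
```

jog_arm(targets="0 0 -0.3 0 0 0 -1; 0 0 0 0 0 0 -0.3; 0 0 0 0 0 0 -0.3; 0 0 0 0 0 0 -0.3; 0 0 20 0 0 0 -0.3; 0 0 35 0 0 0 -0.3; 0 0 35 0 0 0 -0.3; 0 0 30 0 0 0 -0.3; 0 0 0 0 0 0 -0.3")

```text
time: 13.58
eef_pos: [0.522, -0.0433, 0.1685]
tcp_rot: [0.753, 0.658, 0.0, 0.001]
contact_force: [1.1, 1.0, 0.6]
opening: 0.348
```

```bash
python3 -c "
from h import *
st(.5228,-.0435,-7.7)
p=read_camera('wrist');cv2.imwrite('pics/w8.png',p['pixels']);np.savez('w8.npz',**{k:p[k] for k in('mtx','world_from_camera')})
q=read_camera('scene');cv2.imwrite('pics/s8.png',cv2.resize(q['pixels'][150:290,250:420],None,fx=4,fy=4,interpolation=2))"
```

```text
t 13.5833 pos [ 0.522  -0.0433  0.1685] yaw -7.69 d_mm [ 0.8 -0.2] dyaw -0.01 tiltfix [0.06 0.09 0.  ] F [1.1 1.  0.6] T [-0.03 -0.01 -0.03] op 0.348
```

View pics/w8.png

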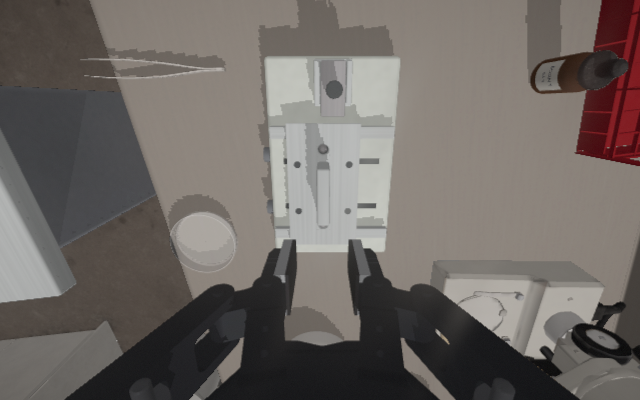

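View pics/s8.png

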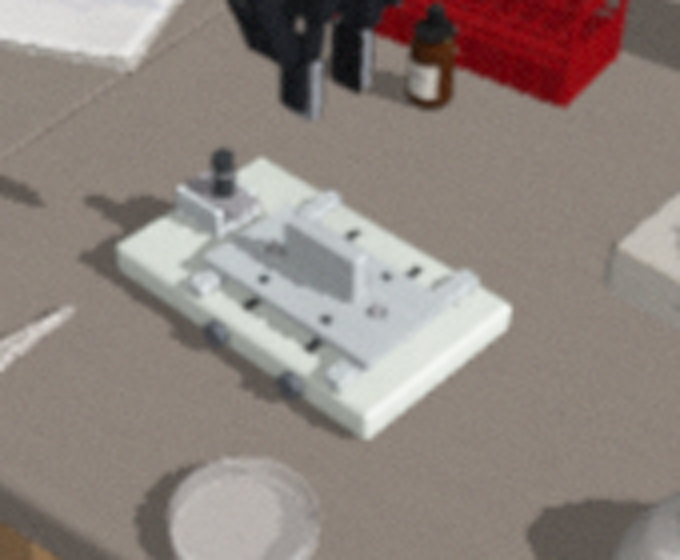

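jog_arm(targets="6 33 0 0 0 0 -1; 7 35 0 0 0 0 -1; 7 35 0 0 0 0 -1; 6 23 0 0 0 0 -1; 0 0 0 0 0 0 -1; 0 0 0 0 0 0 -1; 0 0 0 0 0 0 -1")

```text
time: 14.27
eef_pos: [0.5391, 0.0869, 0.1508]
tcp_rot: [0.754, 0.656, -0.009, -0.009]
contact_force: [0.5, -0.1, -0.3]
opening: 0.002
```

```bash
python3 -c "
from h import *
st(.5486,.081,-7.7)
p=read_camera('wrist');cv2.imwrite('pics/w9.png',p['pixels'])
d=dict(np.load('w8.npz'))
for uv in((323,149),):
  h=onz(d,uv,.04);v=h[:2]-[.5315,-.0458];print('hole xy shaker',v@[.991,-.1336],v@[.1336,.991])
st(.5486,.081,-7.7)
"
```

```text
t 14.2667 pos [0.5391 0.0869 0.1508] yaw -7.95 d_mm [ 9.5 -5.9] dyaw 0.25 tiltfix [-0.06 -1.45 -0.  ] F [ 0.5 -0.1 -0.3] T [-0.05 -0.01 -0.04] op 0.002
hole xy shaker -0.008781027511888315 0.04055386593223309
t 14.3167 pos [0.5388 0.0866 0.1506] yaw -8.0 d_mm [ 9.8 -5.6] dyaw 0.3 tiltfix [-0.07 -1.48 -0.  ] F [-0.7  0.4 -0.2] T [ 0.   -0.02 -0.02] op 0.006
```

View pics/w9.png

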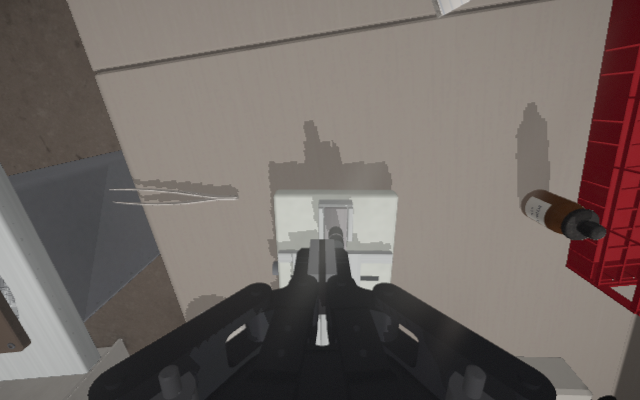

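jog_arm(targets="5 -2 -10 0 -1.2 0.2 -1; 4 -1 -20 0 -0.3 0 -1; 0 0 -20 0 0 0 -1; 0 0 0 0 0 0 -1; 0 0 0 0 0 0 -1; 0 0 0 0 0 0 -1")

```text
time: 14.82
eef_pos: [0.5468, 0.0769, 0.098]
tcp_rot: [0.756, 0.654, -0.0, -0.0]
contact_force: [0.5, -0.5, -0.3]
opening: -0.002
```

```bash
python3 -c "
from h import *
st(.5486,.081,-7.7)"
```

```text
t 14.8167 pos [0.5468 0.0769 0.098 ] yaw -8.27 d_mm [1.8 4.1] dyaw 0.57 tiltfix [ 0.01 -0.05  0.  ] F [ 0.5 -0.5 -0.3] T [0.01 0.03 0.01] op -0.002
```

jog_arm(targets="2 6 -8 0 0 0.5 -1; 0 0 -15 0 0 0 -1; 0 0 -13 0 0 0 -1; 0 0 0 0 0 0 -1; 0 0 0 0 0 0 -1")

```text
time: 15.23
eef_pos: [0.5532, 0.0828, 0.0658]
tcp_rot: [0.753, 0.657, 0.004, 0.003]
contact_force: [0.8, -0.1, 0.2]
opening: 0.001
```

```bash
python3 -c "
from h import *
st(.5486,.081,-7.7)
p=read_camera('wrist');cv2.imwrite('pics/w10.png',p['pixels'])"
```

```text
t 15.2333 pos [0.5532 0.0828 0.0658] yaw -7.79 d_mm [-4.6 -1.8] dyaw 0.09 tiltfix [0.02 0.56 0.  ] F [ 0.8 -0.1  0.2] T [0.02 0.04 0.04] op 0.001
```

View pics/w10.png

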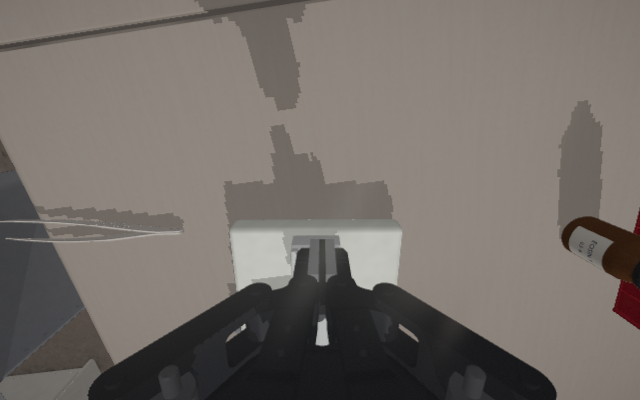

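Fingers are behind the knob, slightly to +x. Correct x and lower a little more.

jog_arm(targets="-4.5 0 -6 0 0.5 0 -1; 0 0 -4 0 0 0 -1; 0 0 0 0 0 0 -1; 0 0 0 0 0 0 -1")

```text
time: 15.62
eef_pos: [0.5499, 0.0832, 0.0578]
tcp_rot: [0.753, 0.658, 0.002, 0.002]
contact_force: [-1.1, 0.1, -0.5]
opening: 0.0
```

```bash
python3 -c "
from h import *
st(.5486,.081,-7.7)
p=read_camera('side');cv2.imwrite('pics/sd10.png',cv2.resize(p['pixels'][150:260,260:420],None,fx=4,fy=4,interpolation=2))"
```

```text
t 15.6167 pos [0.5499 0.0832 0.0578] yaw -7.75 d_mm [-1.3 -2.2] dyaw 0.05 tiltfix [0.02 0.27 0.  ] F [-1.1  0.1 -0.5] T [-0.   -0.   -0.02] op 0.0
```

View pics/sd10.png

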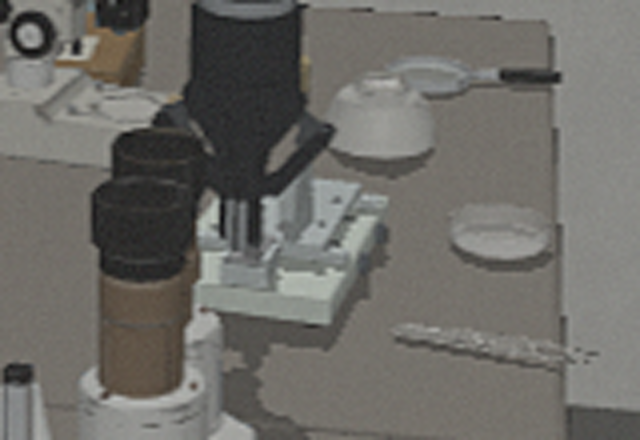

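jog_arm(targets="-1.5 -5 0 0 0 0 -1; -0.7 -5 0 0 0 0 -1; -0.7 -5 0 0 0 0 -1; -0.7 -5 0 0 0 0 -1; -0.7 -4 0 0 0 0 -1; 0 0 0 0 0 0 -1")

```text
time: 16.17
eef_pos: [0.5459, 0.0575, 0.0586]
tcp_rot: [0.754, 0.657, 0.003, 0.002]
contact_force: [1.1, 1.7, -0.4]
opening: 0.0
```

```bash
python3 -c "
from h import *
st(.5437,.0444,-7.7)"
```

```text
t 16.1667 pos [0.5459 0.0575 0.0586] yaw -7.82 d_mm [ -2.2 -13.1] dyaw 0.12 tiltfix [-0.1   0.43  0.  ] F [ 1.1  1.7 -0.4] T [ 0.19 -0.02  0.08] op 0.0
```

jog_arm(targets="-0.7 -4 0 0 0 0 -1; -0.6 -3 0 0 0 0 -1; -0.4 -3 0 0 0 0 -1; 0 0 0 0 0 0 -1")

```text
time: 16.5
eef_pos: [0.5445, 0.0467, 0.0586]
tcp_rot: [0.754, 0.657, 0.004, 0.002]
contact_force: [1.3, 0.6, -0.1]
opening: -0.001
```

```bash
python3 -c "
from h import *
st(.5437,.0444,-7.7)"
```

```text
t 16.5 pos [0.5445 0.0467 0.0586] yaw -7.87 d_mm [-0.8 -2.3] dyaw 0.17 tiltfix [-0.18  0.51  0.  ] F [ 1.3  0.6 -0.1] T [ 0.18 -0.11 -0.  ] op -0.001
```

Continue gently until the end stop is felt.

jog_arm(targets="-0.2 -1.5 0 0 0 0 -1; -0.2 -1.5 0 0 0 0 -1; 0 0 0 0 0 0 -1")

```text
time: 16.75
eef_pos: [0.5443, 0.0456, 0.0587]
tcp_rot: [0.755, 0.656, 0.007, 0.0]
contact_force: [0.8, 0.6, -0.6]
opening: -0.008
```

jog_arm(targets="-0.2 -1.5 0 0 0 0 -1; -0.2 -1.5 0 0 0 0 -1")

```text
time: 16.92
eef_pos: [0.5442, 0.0453, 0.0588]
tcp_rot: [0.755, 0.655, 0.009, -0.002]
contact_force: [3.4, 8.8, -1.2]
opening: 0.004
```

jog_arm(targets="1 6 0 0 0 0 -1; 1 8 0 0 0 0 -1; 1 8 10 0 0 0 -1; 1 5 30 0 0 0 -1; 0 10 35 0 0 0 -1; 0 20 30 0 0 0 -1; 0 40 0 0 0 0 -1; 0 20 0 0 0 0 -1; 0 0 0 0 0 0 -1; 0 0 0 0 0 0 -1")

```text
time: 17.75
eef_pos: [0.5468, 0.1678, 0.1752]
tcp_rot: [0.754, 0.656, 0.006, 0.001]
contact_force: [0.2, 0.3, 0.5]
opening: -0.003
```

```bash
python3 - <<'E'
from h import *
st(.5437,.0444,-7.7)
q=read_camera('scene');cv2.imwrite('pics/s11.png',cv2.resize(q['pixels'][150:320,230:460],None,fx=3.4,fy=3.4,interpolation=2))
p=read_camera('side');cv2.imwrite('pics/sd11.png',cv2.resize(p['pixels'][150:260,260:420],None,fx=4,fy=4,interpolation=2))
O=np.array([.5315,-.0458])
for n,c in(("scene",q),("side",p)):
    for t,z in(("bolt_knob",.062),("plate_grip",.054)):
        for m in mark_of(t,c)[:2]:
            v=onz(c,m["uv"],z)[:2]-O;print(n,t,round(m["p"],2),(v@[.991,-.1336]).round(4),(v@[.1336,.991]).round(4))
E
```

```text
t 17.75 pos [0.5468 0.1678 0.1752] yaw -7.95 d_mm [  -3.1 -123.4] dyaw 0.25 tiltfix [-0.35  0.66  0.  ] F [0.2 0.3 0.5] T [-0.   -0.02  0.01] op -0.003
scene bolt_knob 0.43 0.0018 0.0714
scene plate_grip 0.6 -0.0159 -0.0108
scene plate_grip 0.43 -0.0408 -0.0365
side bolt_knob 0.66 -0.0157 0.025
side bolt_knob 0.53 0.0015 0.0731
side plate_grip 0.59 -0.0079 -0.0083
```

View pics/s11.png

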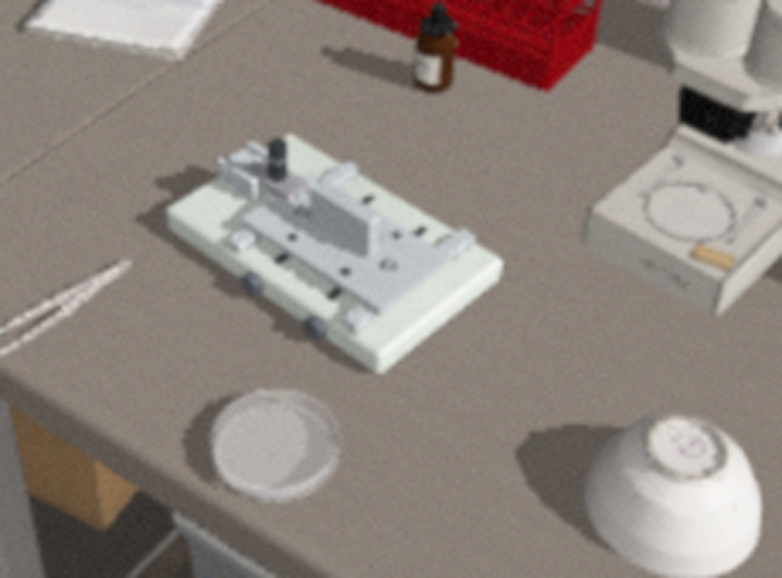

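View pics/sd11.png

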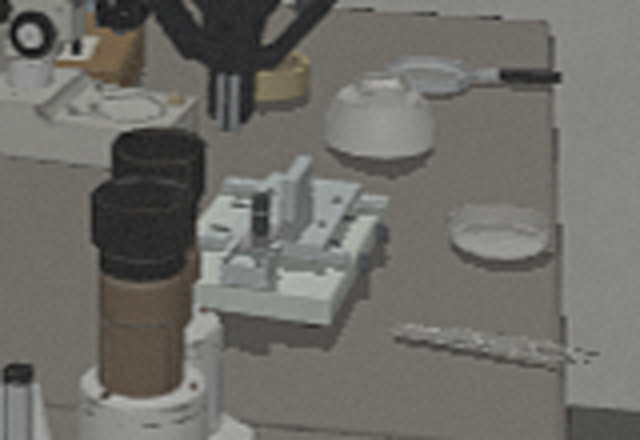

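jog_arm(targets="0 -30 10 0 0 0 -1; 0 -40 10 0 0 0 -1; 0 -40 5 0 0 0 -1; 0 -40 0 0 0 0 -1; 0 -40 0 0 0 0 -1; 0 -30 0 0 0 0 -1; 0 0 0 0 0 0 -1; 0 0 0 0 0 0 -1")

```text
time: 18.72
eef_pos: [0.5418, -0.0685, 0.1956]
tcp_rot: [0.758, 0.653, 0.002, -0.002]
contact_force: [0.1, 0.4, 0.2]
opening: -0.002
```

```bash
python3 - <<'E'
from h import *
p=read_camera('wrist');np.savez('w12.npz',**{k:p[k] for k in('mtx','world_from_camera')})
O=np.array([.5315,-.0458])
f=lambda uv,z:(lambda v:(round(float(v@[.991,-.1336]),4),round(float(v@[.1336,.991]),4)))(onz(p,uv,z)[:2]-O)
for t,z in(("bolt_knob",.062),("plate_grip",.054)):
    for m in mark_of(t,p)[:1]:print(t,m["uv"],m["p"],f(m["uv"],z))
cv2.imwrite('pics/w12.png',cv2.resize(p['pixels'][20:260,220:460],None,fx=2.5,fy=2.5,interpolation=2))
st(0,0,0)
E
```

```text
bolt_knob [305.3, 91.8] 0.88 (-0.0012, 0.0717)
plate_grip [297.9, 166.7] 0.77 (-0.0118, -0.001)
t 18.8667 pos [ 0.542  -0.0661  0.1956] yaw -8.26 d_mm [-542.    66.1] dyaw 8.26 tiltfix [-0.31  0.09  0.  ] F [-0.6 -0.9  0.1] T [ 0.04 -0.01 -0.04] op -0.001
```

View pics/w12.png

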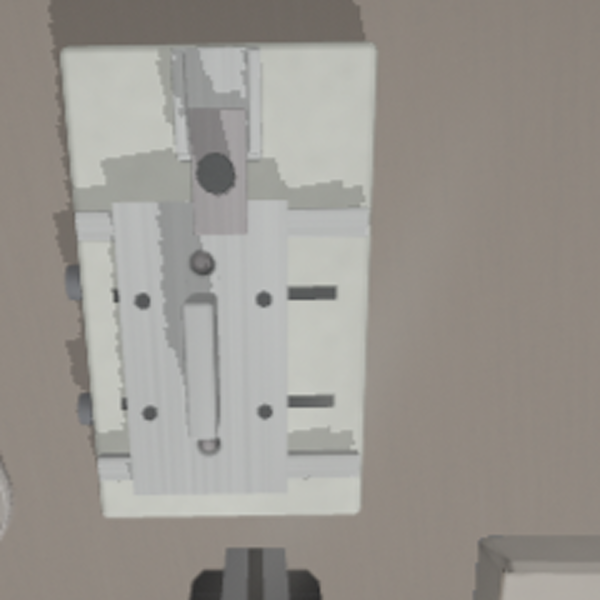

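The overhead picture shows studs in both holes (zoom 202,262 and 208,445). The bolt tongue lies over the plate's edge (zoom 218,215), and the gripper is clear of everything.

```bash
python3 -c "
from plant import *
print(get_state()['dq'].round(3)); print(sign_off())"
```

```text
[ 0.024 -0.001 -0.001  0.002 -0.    -0.004]
the job is handed in; nothing more can be done
None
```

The plate is seated on the shaker and the bolt is pushed across it. I handed the job in at about 19 s of the 61 s allowed; the hand-in gave no verdict.

- **Seating:** The wrist camera put the studs at about shaker x = -9 mm. I lowered the plate by its fin in sub-millimetre steps directly over that spot. It dropped over both studs without the sideways slide the task describes. The contact force I read was about 2 N at most.
- **Bolt:** I pushed the knob with the shut fingers until the force rose to about 9 N and it stopped moving. Then I backed off and moved the gripper clear.
- **Last checks:** The wrist picture shows a stud in each hole and the tongue over the plate's edge. The knob is at shaker y of about 72 mm, which is about 22 to 23 mm of travel. The wrist view puts the grip point at x of about -9 to -12 mm and y within 1 mm of centre. The picture shows no tilt, and the fingers' height at release fits the plate lying flush.
- **What disagreed:** The scene and side cameras' estimates for the grip point were off by 8 to 11 mm in y. The scene camera had shown the same kind of error before the pick, so I went by the wrist view and the visible studs.
- **Other things on the bench:** The arm did not touch the bowl, dish, forceps or dropper. They looked unmoved in the last pictures, but I did not measure their positions again.

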